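# Take the degassing chamber off vacuum

## Task

The resin in the vacuum chamber has finished degassing, so take the chamber off vacuum: first shut the vacuum valve fully (the lever valve on the side with the copper pipe to the pump), then switch the pump off at the rotary isolator on the bench, and only then open the vent valve (the lever valve with the small silencer) fully to let the air in. Do not knock the gauge, and leave the bottles and the jar around it where they stand.

Things in the scene. Friction and masses are not known exactly. Their poses are not given: they have to be found in the camera images.
- lid: clear round lid, 250 mm wide, 20 mm thick, on a fixed steel pot 220 mm wide; origin: centre of the lid's underside, 150 mm above the bench, z up. Its +x points along the vacuum branch, -x along the vent branch: level pipework through the lid's centre, axis 202 mm above the bench, a lever valve on either side (valve bodies 31 mm thick, ending 74 mm from the centre)
- pipe_elbow (a point): the elbow (22 mm thick) 145 mm from the lid's centre, 202 mm above the bench, where the 16 mm copper pipe from the vacuum valve turns straight down to the bench; a 32 mm union nut on the upright part. Fixed
- silencer_end (a point): outer end of the vent valve's bronze silencer (22 mm thick), 112 mm from the lid's centre, 202 mm above the bench. Fixed
- gauge: dial gauge standing upright over the lid's centre, not to be knocked: steel case 52 mm in diameter, 52 mm wide along the lid's x and 28 mm thick along its y, on a thin stem. Origin: foot of the stem, 217 mm above the bench; the case reaches from 229 to 281 mm above the bench
- vacuum_stem (a point): pivot (vertical axis) of the vacuum valve's lever, 52 mm from the lid's centre on the copper-pipe side, at the height of the middle of the lever's sleeve (244 mm above the bench)
- vacuum_grip (a point): middle of the dark rubber sleeve on the vacuum valve's lever, 60 mm from the pivot. The sleeve is a level bar 70 mm long (25 to 95 mm from the pivot), 20 mm wide, 12 mm thick; when it lies along the pipe there is 28 mm of free height under it. The point's x axis points outwards along the lever
- vacuum_lever (a joint): vacuum valve's lever: 0 = fully shut, at a stop, straight across the pipe (pointing to the lid's -y); 1.571 = fully open, at a stop, along the pipe pointing outwards. Shuts clockwise seen from above. Stays where it is left, moves at about 0.45 N m (7 to 8 N at the sleeve's middle). Starts open, perhaps not quite to the stop
- vent_stem (a point): pivot (vertical axis) of the vent valve's lever, 52 mm from the lid's centre on the silencer side, 244 mm above the bench
- vent_grip (a point): middle of the dark rubber sleeve on the vent valve's lever, 60 mm from the pivot; the same kind of lever as on the vacuum valve. The point's x axis points outwards along the lever
- vent_lever (a joint): vent valve's lever: 0 = fully shut, at a stop, straight across the branch (pointing to the lid's +y); 1.571 = fully open, at a stop, along the branch pointing outwards over the silencer. Opens anticlockwise seen from above. As stiff as the vacuum valve's. Starts shut
- isolator: rotary isolator of the pump: a grey box screwed to the bench, with a bottle or the jar close to either end, 160 mm long (its x), 110 mm wide (its y), 80 mm high, on its top a boss 60 mm wide and 8 mm high with the handle on it. Origin: centre of the underside, z up
- switch_axis (a point): on the vertical turning axis of the isolator's handle, half-way up it, 105 mm above the bench. The handle is an upright black bar 80 mm long (40 mm to either side of the axis), 14 mm thick, its underside 88 mm and its top 122 mm above the bench
- switch_handle (a joint): isolator's handle: 1.571 = on, bar along the box's length (its x); 0 = off, bar across the box (along its y). Turns off anticlockwise seen from above. It snaps: resists with about 0.3 N m at first (10 N at 30 mm from the axis), and past half-way jumps to the other end by itself; left before half-way it springs back
- spray_mid (a point): trigger spray bottle, loose: body 72 mm in diameter, 229 mm high with its head, which reaches 59 mm out to the bottle's own +x; this point is on its axis 115 mm above the bench. To be left alone
- jar_mid (a point): white screw-lid paint jar, loose: 86 mm in diameter, 105 mm high; this point is on its axis half-way up. To be left alone
- squeeze_mid (a point): orange squeeze bottle, loose: 62 mm in diameter, 190 mm high; this point is on its axis half-way up. To be left alone

How it is judged:
By the outcome, as a careful person would: the job done as asked, in the order asked, and still so for the second after the job is handed in, with the robot touching nothing.
It also fails if it takes over 58 s, if anything falls off the work surface, if the arm or the gripper's body presses on something with over 40 N, if the wrist force passes 120 N, or if a joint passes its speed limit or range.

## Robot

A 6-joint arm with a two-finger parallel gripper is mounted at the origin on the work surface. World frame = base frame: x ahead of the robot, y to its left, z up, the work surface at z = 0. Lengths are in m, angles in rad, forces in N, time in s.
With the tool pointing down it reaches from about 0.25 to 0.725 m from the base axis. Payload 4 kg.
Tool frame: the origin (TCP) lies between the finger pads; the fingertips stand 8 mm ahead of it and the grasp point (between the pads) lies 11 mm behind it (bot.tip_reach is the distance from the TCP to the fingertips, in m); z points along the fingers, y is the line along which they close (so a half turn about z gives the same grasp; the last joint's range is limited). The gripper opens to 85 mm and grips with 20 to 120 N. Pads are 22 mm wide; open, the fingers measure 114 mm over their backs; the gripper's body (76 mm by 85 mm) begins 54 mm behind the grasp point. The pads swing forward as they close: fully open they stand 13 mm farther back than shut.
Start: joints at [-1.15, 0.241, 0.005, 1.335, 0, 1.571], TCP at [0.204, -0.456, 0.239] pointing down, gripper open.
Joint ranges: [-2.72, 2.72], [-1.05, 1.87], [-1.09, 1.28], [-1.99, 2.15], [-1.42, 1.44], [-3.14, 3.14]. Speed limits (rad/s): [2.79, 2.79, 3.14, 3.14, 3.14, 3.14].

## Interface

Orientations are given as a unit quaternion [x, y, z, w].
In Python, from workcell import bot gives the robot as it stands.
- The arm moves only by the tool move_arm, never from a script. Its argument "deltas" is a list of rows, each a list of 7 numbers: the opening, from 0 (shut) to 1 (fully open), then the shift along the tool's x, y, z in mm, then the turn, a rotation vector about the tool's x, y, z in degrees. In form: [[gripper, tx, ty, tz, ax, ay, az], ...]. A call has 1 to 10 rows; each row shifts and turns the commanded pose from where the row before left it, along the tool's axes as they then stand; what a row does not reach is not made up. A row lasts 1/12 s, in which the tool goes at most 41.7 mm and 7.16 degrees, less where a joint would pass 70% of its speed; a pose out of reach is approached as far as the arm can. A call is refused whole if a number of a shift passes 41.7 or a number of a turn 7.16, either way. A call with a gripper value outside its range is refused whole. The fingers move at their own pace and stop on an object; the grip force is fixed at half the most. Time passes only in rows, so rows that do not move let the fingers close. It gives the time, the measured TCP pose, the force, the opening and the grip force at its end, in the units of the state.
- bot.get_obs(): the state, without advancing time (a new reading comes with each control period).
- bot.camera(name): name is "side" or "top"; returns the picture (420x560x3 uint8, blue, green, red); there is no depth.
- bot.calibration(name): a dict with "K" (3x3 intrinsics, pixels), "position" and "orientation" of the camera in the world. Camera axes: x right, y down, z forward; pixel columns grow to the right and rows downward; lengths in m; the calibration is good to about 2 mm. A picture is of the moment at which its call begins. calibration takes no time and is no camera call.
- bot.job_done(): hands the job in; it is judged then, once.
Trained networks look in the newest picture that a camera, given by its name, has taken for a name from the list of things; names that differ only in an ending like _2 or _b are one class to them, and where a whole thing is asked for, a point or a joint stands for the part that bears it (a point fixed in the world has none). Each returns a list of dicts, best first, with "conf" (0 to 1); they miss things now and then, are a little off and sometimes report something else, mostly with a low value. They report only what shows in the picture. A call takes as long as a camera call.
- bot.outline_of(query, camera): "pixels" (420x560 bool, what is visible of it) and "rect" ([left, top, width, height] in pixels, round what is visible of it).
The state is a dict: "clock": time; "joint_pos": joint angles; "joint_vel": joint speeds; "tau": joint torques, N m; "eef_pos": TCP position; "tool_rot": TCP orientation; "ft_force": force on the tool from outside, world axes, zero at the start; "ft_torque": the same for the moment, N m; "grip_width": finger opening in m; "grasp_force": force on a finger pad.
Only numpy, scipy, OpenCV 4.12 (cv2) and the standard library are available. Lean on these libraries where they do the work, as an engineer would, in place of code of your own. Each camera call takes 0.05 s, during which the arm holds its last target. There are 200 camera calls.

## Working session

There is one attempt and no reset: what is moved stays moved. The work goes in short steps, Python scripts to look and compute and a tool call to move; the robot and the scene stay as the last step left them, time stands still between calls to the robot, and variables do not carry over. Pictures are saved under pics/ and viewed, at most 10 in all, crops included, and the job is handed in when it is done.

Besides the shell and the picture viewer there is one more tool, called as name(argument=value, ...), one argument or row to a line, values as JSON. move_arm: Moves the arm, as the interface text tells. Its arguments: {"type":"object","properties":{"deltas":{"type":"array","items":{"type":"array","items":{"type":"number"}}}},"required":["deltas"]}

```bash
mkdir -p pics; ls; cat > h.py <<'E'
import numpy as np, cv2
from scipy.spatial.transform import Rotation as R
from workcell import bot
def cal(c):
    k=bot.calibration(c); return np.array(k["K"]),np.array(k["position"]),R.from_quat(k["orientation"]).as_matrix()
def ray(c,u,v):
    K,p,M=cal(c); return p, M@np.linalg.solve(K,[u,v,1.])
def atz(c,u,v,z):
    p,d=ray(c,u,v); return p+d*(z-p[2])/d[2]
def proj(c,P):
    K,p,M=cal(c); q=(np.atleast_2d(P)-p)@M@K.T; return q[:,:2]/q[:,2:]
E
python3 - <<'E'
from h import *
for c in ["side","top"]:
    cv2.imwrite(f"pics/{c}0.png",bot.camera(c)); k=bot.calibration(c); print(c,k)
    for q in ["lid","gauge","vacuum_grip","vent_grip","isolator","switch_handle","spray_mid","jar_mid","squeeze_mid"]:
        for d in bot.outline_of(q,c)[:2]:
            ys,xs=np.nonzero(d["pixels"]); print(c,q,round(d["conf"],2),d["rect"],xs.mean().round(1),ys.mean().round(1))
print(bot.get_obs())
E
```

```text
pics
side {'K': array([[455.08919585,   0.        , 280.18799513],
       [  0.        , 455.08919585, 203.13096025],
       [  0.        ,   0.        ,   1.        ]]), 'position': array([ 0.43062536, -0.52794796,  0.83518869]), 'orientation': array([ 0.93599879, -0.10931823,  0.04707687, -0.33126962])}
side lid 0.81 [190.2, 54.9, 115.5, 114.3] 248.7 125.5
side lid 0.67 [239.0, 78.1, 17.2, 26.9] 246.9 91.3
side gauge 0.64 [238.9, 74.6, 18.7, 32.1] 246.9 91.1
side gauge 0.51 [194.3, 55.8, 110.8, 115.0] 248.8 125.7
side vacuum_grip 0.69 [247.6, 56.8, 29.0, 26.1] 260.6 67.1
side vacuum_grip 0.58 [312.3, 106.8, 34.5, 50.0] 327.9 133.1
side vent_grip 0.66 [197.0, 107.1, 52.2, 11.5] 223.6 112.4
side isolator 0.71 [237.1, 257.9, 105.9, 101.7] 290.0 309.0
side switch_handle 0.65 [190.9, 58.5, 113.6, 113.3] 248.7 125.2
side switch_handle 0.59 [273.8, 275.6, 41.2, 32.5] 293.3 293.1
side spray_mid 0.56 [320.9, 191.2, 43.1, 92.6] 342.2 243.2
side jar_mid 0.82 [310.8, 108.3, 35.2, 44.5] 327.8 133.4
side squeeze_mid 0.82 [193.7, 324.9, 45.8, 60.2] 217.2 354.3
side squeeze_mid 0.7 [188.4, 57.8, 1
[... 895 characters left out ...]
'clock': 1.0, 'joint_pos': array([-1.15000516e+00,  2.40572339e-01,  5.00359450e-03,  1.33520134e+00,
       -4.96191431e-05,  1.57079459e+00]), 'joint_vel': array([-0.00124836,  0.00038306,  0.00076447, -0.00129067,  0.00164565,
       -0.00033585]), 'tau': array([-1.25075253e-04, -3.72215796e+01,  2.52696455e+01,  1.15741816e-03,
        3.52046627e-06,  8.80517206e-06]), 'eef_pos': array([ 0.20422828, -0.45638969,  0.23932167]), 'tool_rot': array([ 9.77948193e-01,  2.08847626e-01, -2.15216403e-05,  1.80157428e-05]), 'ft_force': array([-0.27703325, -0.9295257 ,  0.20633822]), 'ft_torque': array([-0.05936761, -0.04986543,  0.01166138]), 'grasp_force': 0.0, 'grip_width': 0.08565311461906751}
```

View pics/top0.png

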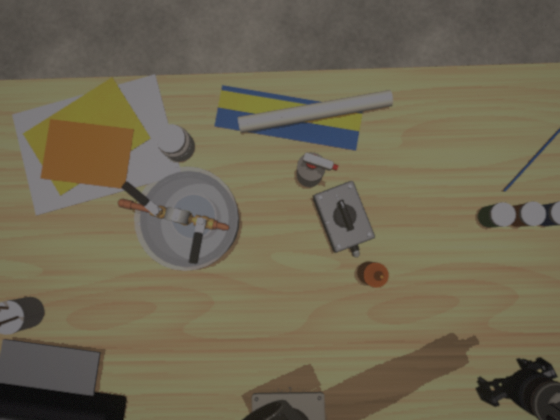

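View pics/side0.png

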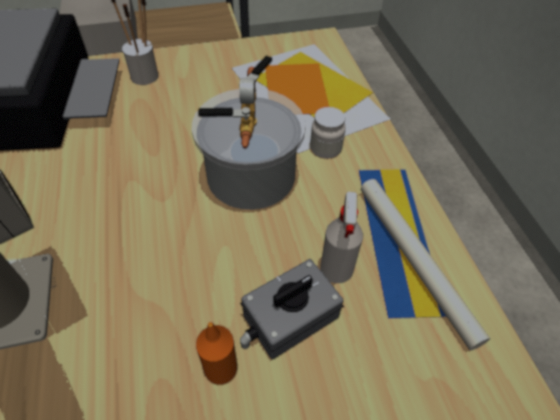

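The top view shows the pot at about (188,218), with the copper elbow at (122,203), the vacuum lever running (158,213) to (124,184), the silencer end at (227,227) and the vent lever at (197,240). The isolator is at (344,216), with the spray bottle at (312,168) and the squeeze bottle at (376,275). The side view agrees. I'll view enlarged crops to place the geometry accurately.

```bash
python3 - <<'E'
from h import *
t=cv2.imread("pics/top0.png"); s=cv2.imread("pics/side0.png")
g=lambda im:(np.clip((im/255.)**.6,0,1)*255).astype(np.uint8)
a=cv2.resize(g(t)[165:275,105:245],None,fx=5,fy=5,interpolation=cv2.INTER_CUBIC)
cv2.imwrite("pics/c1.png",a)
b=cv2.resize(g(t)[145:295,290:400],None,fx=4,fy=4,interpolation=cv2.INTER_CUBIC)
cv2.imwrite("pics/c2.png",b)
E
```

```text
(no output)
```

View pics/c1.png

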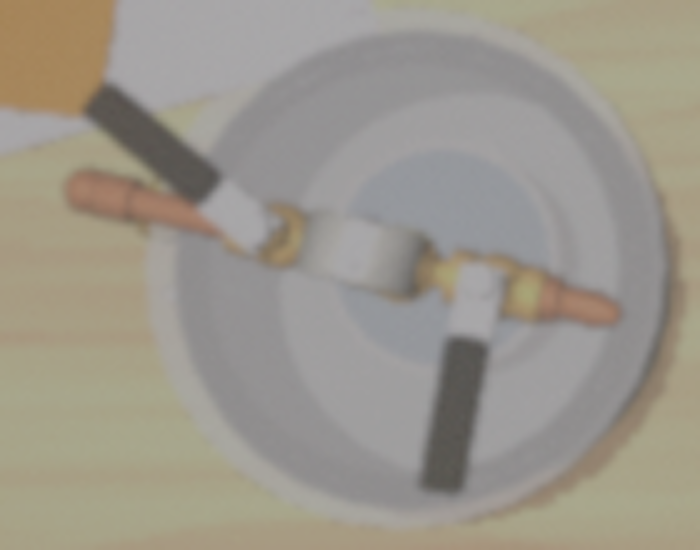

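View pics/c2.png

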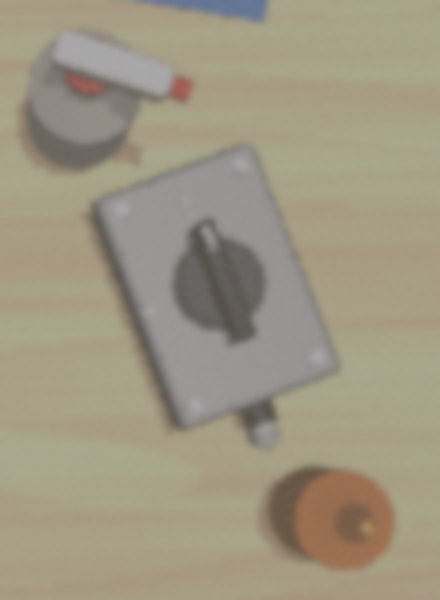

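The first crop shows the vacuum sleeve from (103,97) to (203,188), the vent sleeve from (467,338) to (441,490), the elbow at (68,190) and the silencer end at (618,313). In the second, the handle runs from (206,222) to (240,342) along the box length. Next I'll convert these to world positions.

```bash
python3 - <<'E'
from h import *
np.set_printoptions(precision=4,suppress=True)
c1=lambda x,y:(105+(x+.5)/5-.5,165+(y+.5)/5-.5)
c2=lambda x,y:(290+(x+.5)/4-.5,145+(y+.5)/4-.5)
A=lambda f,p,z:atz("top",*f(*p),z)[:2]
vo,vi=A(c1,(103,97),.25),A(c1,(203,188),.25)
no,ni=A(c1,(441,490),.25),A(c1,(467,338),.25)
el,si=A(c1,(68,190),.202),A(c1,(618,313),.202)
ang=lambda v:np.degrees(np.arctan2(v[1],v[0]))
print("vac sleeve",vo,vi,np.linalg.norm(vo-vi),ang(vo-vi),"pivot",vi-(vo-vi)*25/70)
print("vent sleeve",no,ni,np.linalg.norm(no-ni),ang(no-ni),"pivot",ni-(no-ni)*25/70)
print("el",el,"sil",si,np.linalg.norm(el-si),ang(el-si),"mid",si+(el-si)/np.linalg.norm(el-si)*.112)
h=[A(c2,p,.122) for p in [(206,222),(240,342)]]; print("handle",h,np.mean(h,0),ang(h[0]-h[1]),np.linalg.norm(h[0]-h[1]))
b=[A(c2,p,.08) for p in [(97,202),(250,147),(338,365),(183,425)]]; print("box",np.mean(b,0),ang(b[0]-b[3]),ang(b[1]-b[2]),[np.linalg.norm(b[i]-b[i-1]) for i in range(4)])
print("sq top",A(c2,(363,525),.19), "sq body",A(c2,(345,520),.14),"spray head",A(c2,(75,55),.2),A(c2,(185,88),.2),"spray body",A(c2,(80,95),.16))
# side-check: grid of triangulation for sleeves, jar/spray/squeeze
for q,z in [("vacuum_grip",.244),("vent_grip",.25),("switch_handle",.11),("jar_mid",.0525),("spray_mid",.115),("squeeze_mid",.095)]:
  for c in ["side","top"]:
    L=bot.outline_of(q,c)
    for d in L[:2]:
        ys,xs=np.nonzero(d["pixels"]); print(q,c,round(d["conf"],2),atz(c,xs.mean(),ys.mean(),z))
E
```

```text
vac sleeve [0.6256 0.3488] [0.5837 0.3038] 0.06143667311003293 47.006806341342994 pivot [0.5688 0.2878]
vent sleeve [0.4481 0.1987] [0.5144 0.1866] 0.06744684177705657 169.72970786387265 pivot [0.5381 0.1824]
el [0.5894 0.3823] sil [0.5261 0.1263] 0.263780322569933 76.11305654998483 mid [0.553 0.235]
handle [array([ 0.5903, -0.144 ]), array([ 0.5156, -0.1625])] [ 0.553  -0.1532] 13.86920820446655 0.07691001870150829
box [ 0.5544 -0.1542] 19.366988550243413 19.850039504450123 [np.float64(0.15259701728366168), np.float64(0.10454476279942708), np.float64(0.150115263858228), np.float64(0.10579994732967006)]
sq top [ 0.4068 -0.2206] sq body [ 0.4068 -0.2194] spray head [ 0.682  -0.0627] [ 0.6609 -0.1259] spray body [ 0.6652 -0.0667]
vacuum_grip side 0.69 [0.602  0.3222 0.244 ]
vacuum_grip side 0.58 [0.6829 0.0843 0.244 ]
vacuum_grip top 0.61 [0.5929 0.3152 0.244 ]
vent_grip side 0.66 [0.4973 0.1808 0.25  ]
vent_grip top 0.71 [0.4987 0.1897 0.25  ]
switch_handle side 0.65 [0.564  0.2908 0.11  ]
switch_handle side 0.59 [ 0.5548 -0.1627  0.11  ]
switch_handle top 0.63 [ 0.5516 -0.1529  0.11  ]
jar_mid side 0.82 [0.764  0.2815 0.0525]
jar_mid top 0.75 [0.7626 0.2862 0.0525]
jar_mid top 0.46 [0.4996 0.2301 0.0525]
spray_mid side 0.56 [ 0.6717 -0.0843  0.115 ]
spray_mid top 0.63 [ 0.6714 -0.0753  0.115 ]
squeeze_mid side 0.82 [ 0.407  -0.2349  0.095 ]
squeeze_mid side 0.7 [0.5668 0.3057 0.095 ]
squeeze_mid top 0.71 [0.6105 0.3649 0.095 ]
```

move_arm(
  deltas=[
    [0, 0, 0, -40, 0, 0, 0],
    [0, 0, 0, -40, 0, 0, 0],
    [0, 0, 0, -40, 0, 0, 0],
    [0, 28.2, -24.6, 0, 0, 0, 0],
    [0, 28.2, -24.6, 0, 0, 0, 0],
    [0, 28.2, -24.6, 0, 0, 0, 0],
    [0, 28.2, -24.6, 0, 0, 0, 0],
    [0, 28.2, -24.6, 0, 0, 0, 0],
    [0, 28.2, -24.6, 0, 0, 0, 0],
    [0, 28.2, -24.6, 0, 0, 0, 0],
  ],
)

```text
clock: 2.43
eef_pos: [0.3143, -0.2169, 0.3595]
tool_rot: [0.978, 0.209, 0.0, 0.0]
ft_force: [1.0, -0.1, -0.8]
grip_width: 0.0004
grasp_force: 0.0
```

move_arm(
  deltas=[
    [0, 28.2, -24.6, 0, 0, 0, 0],
    [0, 28.2, -24.6, 0, 0, 0, 0],
    [0, 28.2, -24.6, 0, 0, 0, 0],
    [0, 28.2, -24.6, 0, 0, 0, 0],
    [0, 28.2, -24.6, 0, 0, 0, 0],
    [0, 28.2, -24.6, 0, 0, 0, 0],
    [0, 28.2, -24.6, 0, 0, 0, 0],
    [0, 28.2, -24.6, 0, 0, 0, 0],
    [0, 28.2, -24.6, 0, 0, 0, 0],
    [0, 28.2, -24.6, 0, 0, 0, 0],
  ],
)

```text
clock: 3.27
eef_pos: [0.4714, 0.1231, 0.3594]
tool_rot: [0.978, 0.209, 0.0, 0.0]
ft_force: [0.7, 0.2, 0.7]
grip_width: 0.0003
grasp_force: 0.0
```

move_arm(
  deltas=[
    [0, 28.2, -24.6, 0, 0, 0, 0],
    [0, 28.2, -24.6, 0, 0, 0, 0],
    [0, 28.2, -24.6, 0, 0, 0, 0],
    [0, 28.2, -24.6, 0, 0, 0, 0],
    [0, 28.2, -24.6, 0, 0, 0, 0],
    [0, 28.2, -24.6, 0, 0, 0, 0],
    [0, 28.2, -24.6, 0, 0, 0, 0],
    [0, 0, 0, 0, 0, 0, 0],
    [0, 0, 0, 0, 0, 0, 0],
  ],
)

```text
clock: 4.02
eef_pos: [0.5959, 0.3278, 0.3553]
tool_rot: [0.97, 0.243, -0.007, -0.014]
ft_force: [-0.4, -0.9, 0.2]
grip_width: -0.0
grasp_force: 0.0
```

```bash
python3 - <<'E'
from h import *
o=bot.get_obs(); print(o["joint_pos"].round(3),o["eef_pos"].round(4),R.from_quat(o["tool_rot"]).as_matrix().round(3))
E
```

```text
[0.49  0.688 1.007 1.896 0.03  3.141] [0.5959 0.3278 0.3553] [[ 0.882  0.471 -0.02 ]
 [ 0.471 -0.882  0.024]
 [-0.006 -0.03  -1.   ]]
```

move_arm(
  deltas=[
    [0, 0, 0, 0, 0, 0, -7.1],
    [0, 0, 0, 0, 0, 0, -7.1],
    [0, 0, 0, 0, 0, 0, -7.1],
    [0, 0, 0, 0, 0, 0, -7.1],
    [0, 0, 0, 0, 0, 0, -7.1],
    [0, 0, 0, 0, 0, 0, -7.1],
    [0, 0, 0, 0, 0, 0, -7.1],
    [0, 0, 0, 0, 0, 0, -7.1],
    [0, 0, 0, 0, 0, 0, -7.1],
    [0, 0, 0, 0, 0, 0, -7.1],
  ],
)

```text
clock: 4.85
eef_pos: [0.5937, 0.3246, 0.3627]
tool_rot: [0.647, 0.762, 0.006, -0.014]
ft_force: [-0.4, -1.4, -0.6]
grip_width: 0.0001
grasp_force: 0.0
```

```bash
cat >> h.py <<'E'
def to(P,ang=None):
    """total shift (mm) in tool axes to world point P, total turn (deg) to pointing down with tool x at ang"""
    o=bot.get_obs(); M=R.from_quat(o["tool_rot"]).as_matrix()
    a=np.degrees(np.arctan2(M[1,0],M[0,0])); print("at",o["eef_pos"].round(4),"toolx",a.round(1),"f",o["ft_force"].round(1),"j",o["joint_pos"].round(2))
    g=np.radians(a if ang is None else ang); T=np.array([[np.cos(g),np.sin(g),0],[np.sin(g),-np.cos(g),0],[0,0,-1]])
    print("turn",np.degrees(R.from_matrix(M.T@T).as_rotvec()).round(2),"shift now",(M.T@(np.array(P)-o["eef_pos"])*1000).round(1),"shift after turn",(T.T@(np.array(P)-o["eef_pos"])*1000).round(1))
E
python3 -c "
from h import *
to([.581,.360,.36],100)"
```

```text
at [0.5937 0.3246 0.3627] toolx 99.3 f [-0.4 -1.4 -0.6] j [0.49 0.67 1.   1.9  0.03 1.9 ]
turn [-0.46 -1.68 -0.68] shift now [36.9 -6.7  3.8] shift after turn [37.1 -6.3  2.7]
```

move_arm(
  deltas=[
    [0, 0, 0, 0, -0.46, -1.68, -0.68],
    [0, 18.5, -3.2, 1, 0, 0, 0],
    [0, 18.5, -3.2, 1, 0, 0, 0],
    [0, 0, 0, 0, 0, 0, 0],
    [0, 0, 0, 30, 0, 0, 0],
    [0, 0, 0, 30, 0, 0, 0],
    [0, 0, 0, 0, 0, 0, 0],
  ],
)

```text
clock: 5.43
eef_pos: [0.5768, 0.3572, 0.2899]
tool_rot: [0.645, 0.764, -0.01, -0.003]
ft_force: [0.3, 0.1, -3.8]
grip_width: -0.0001
grasp_force: 0.0
```

```bash
python3 - <<'E'
from h import *
to([.581,.360,.237],100)
im=bot.camera("top"); s=bot.camera("side")
g=lambda im:(np.clip((im/255.)**.6,0,1)*255).astype(np.uint8)
a=cv2.resize(g(im)[150:270,80:220],None,fx=4,fy=4,interpolation=cv2.INTER_CUBIC)
b=cv2.resize(g(s)[20:200,180:360],(480,480),interpolation=cv2.INTER_CUBIC)[:,:240]
b=cv2.resize(g(s)[20:180,190:270],(240,480),interpolation=cv2.INTER_CUBIC)
cv2.imwrite("pics/d1.png",np.hstack([a,b]))
E
```

```text
at [0.5768 0.3572 0.2899] toolx 99.7 f [ 0.3  0.1 -3.8] j [ 0.55  0.65  0.77  1.71 -0.    1.96]
turn [-1.13  0.46 -0.33] shift now [ 2.5  5.7 52.8] shift after turn [ 2.   4.6 52.9]
```

View pics/d1.png

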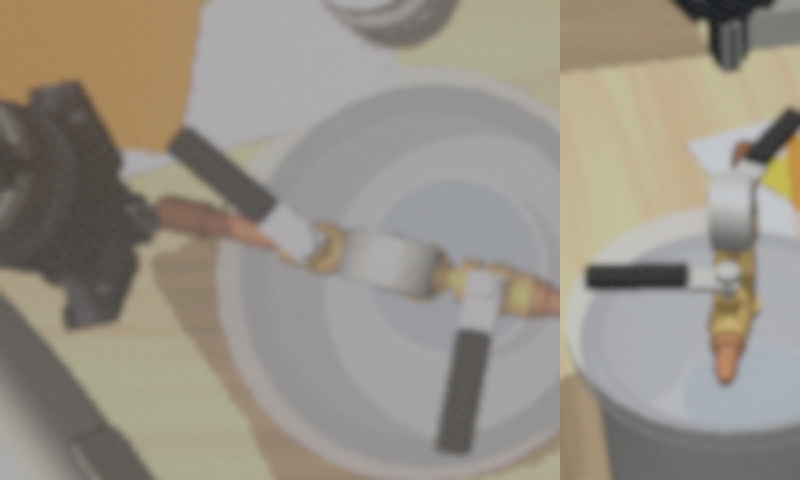

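The gripper hangs at about (110,215) in the crop, left of the vacuum lever (170,140)–(270,215) and clear of it, so it's safe to descend and sweep.

move_arm(
  deltas=[
    [0, 2, 4.6, 0, -1.13, 0.46, -0.33],
    [0, 0, 0, 27, 0, 0, 0],
    [0, 0, 0, 26, 0, 0, 0],
    [0, 0, 0, 0, 0, 0, 0],
  ],
)

```text
clock: 5.87
eef_pos: [0.5868, 0.3638, 0.244]
tool_rot: [0.643, 0.766, 0.008, 0.002]
ft_force: [-0.0, -0.6, -2.3]
grip_width: 0.0001
grasp_force: 0.0
```

```bash
python3 - <<'E'
from h import *
to([.581,.360,.237],100)
u=lambda d:np.array([np.cos(np.radians(d)),np.sin(np.radians(d))])
p=np.array([.5656,.2855]); a=100; o=bot.get_obs()["eef_pos"][:2]
for th in [50,40,30,20,10,0,-10,-16]:
    q=p+.062*u(th)+.024*u(th+90); d=(q-o)*1000; print(th,q.round(4),"tool",(d@u(a)).round(1),(d@u(a-90)).round(1)); o=q
E
```

```text
at [0.5868 0.3638 0.244 ] toolx 100.0 f [-0.  -0.6 -2.3] j [0.55 0.63 0.62 1.54 0.   1.95]
turn [ 0.88 -0.37 -0.  ] shift now [-2.8 -6.5  6.9] shift after turn [-2.8 -6.4  7. ]
50 [0.5871 0.3484] tool -15.2 -2.4
40 [0.5977 0.3437] tool -6.5 9.6
30 [0.6073 0.3373] tool -8.0 8.4
20 [0.6157 0.3293] tool -9.4 6.8
10 [0.6225 0.3199] tool -10.4 5.1
0 [0.6276 0.3095] tool -11.1 3.2
-10 [0.6308 0.2984] tool -11.5 1.2
-16 [0.6318 0.2915] tool -7.0 -0.2
```

move_arm(
  deltas=[
    [0, 0, 0, 4, 0.88, -0.37, 0],
    [0, -7.5, -1.2, 3, 0, 0, 0],
    [0, -7.5, -1.2, 0, 0, 0, 0],
    [0, -6.5, 9.6, 0, 0, 0, 0],
    [0, -4, 4.2, 0, 0, 0, 0],
    [0, -4, 4.2, 0, 0, 0, 0],
    [0, -4.7, 3.4, 0, 0, 0, 0],
    [0, -4.7, 3.4, 0, 0, 0, 0],
  ],
)

```text
clock: 6.53
eef_pos: [0.6146, 0.3319, 0.2413]
tool_rot: [0.642, 0.767, 0.002, -0.002]
ft_force: [-7.2, 3.3, 0.6]
grip_width: 0.0001
grasp_force: 3.3
```

move_arm(
  deltas=[
    [0, -5.2, 2.6, 0, 0, 0, 0],
    [0, -5.2, 2.5, 0, 0, 0, 0],
    [0, -5.5, 1.6, 0, 0, 0, 0],
    [0, -5.6, 1.6, 0, 0, 0, 0],
    [0, -5.7, 0.6, 0, 0, 0, 0],
    [0, 0, 0, 0, 0, 0, 0],
  ],
)

```text
clock: 7.03
eef_pos: [0.6289, 0.3069, 0.2411]
tool_rot: [0.642, 0.767, 0.003, -0.002]
ft_force: [-3.1, 4.2, 0.0]
grip_width: -0.0
grasp_force: 2.2
```

```bash
python3 - <<'E'
from h import *
im=bot.camera("top")
g=lambda im:(np.clip((im/255.)**.6,0,1)*255).astype(np.uint8)
cv2.imwrite("pics/d2.png",cv2.resize(g(im)[140:270,80:240],None,fx=4,fy=4,interpolation=cv2.INTER_CUBIC))
to([.6318,.2915,.237],100)
E
```

```text
at [0.6292 0.307  0.2411] toolx 100.1 f [-3.4  3.7  0. ] j [0.45 0.67 0.68 1.57 0.   1.85]
turn [ 0.2  -0.34  0.09] shift now [-15.7  -0.1   4.1] shift after turn [-15.7  -0.1   4.1]
```

View pics/d2.png

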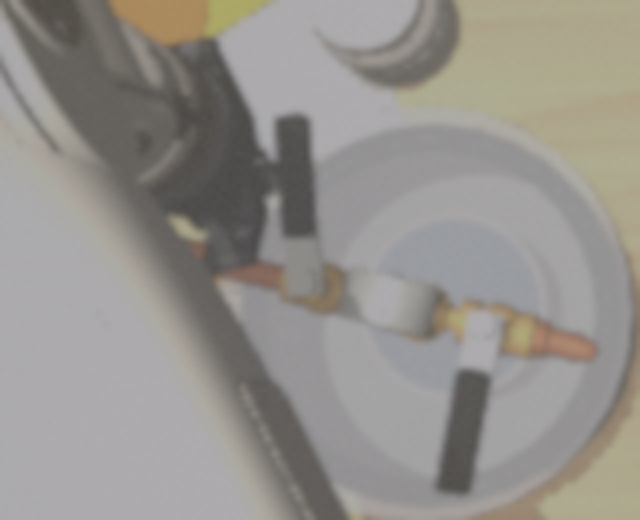

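The finger is holding the vacuum lever at (292,175), now nearly across the pipe. I'll keep pushing until the force rises at the stop.

move_arm(
  deltas=[
    [0, -5, 0.5, 0, 0, 0, 0],
    [0, -5, 0, 0, 0, 0, 0],
    [0, -4, 0, 0, 0, 0, 0],
    [0, 0, 0, 0, 0, 0, 0],
  ],
)

```text
clock: 7.42
eef_pos: [0.6322, 0.2941, 0.2416]
tool_rot: [0.642, 0.767, 0.004, -0.001]
ft_force: [-2.9, 5.6, -0.7]
grip_width: -0.0001
grasp_force: 2.6
```

move_arm(
  deltas=[
    [0, -3, 0, 0, 0, 0, 0],
    [0, 0, 0, 0, 0, 0, 0],
    [0, 0, 0, 0, 0, 0, 0],
  ],
)

```text
clock: 7.67
eef_pos: [0.6328, 0.2915, 0.2416]
tool_rot: [0.642, 0.767, 0.004, -0.001]
ft_force: [-2.4, 6.0, -0.1]
grip_width: 0.0001
grasp_force: 2.7
```

move_arm(
  deltas=[
    [0, -3, 0, 0, 0, 0, 0],
    [0, 0, 0, 0, 0, 0, 0],
    [0, 0, 0, 0, 0, 0, 0],
  ],
)

```text
clock: 7.92
eef_pos: [0.6335, 0.2888, 0.2418]
tool_rot: [0.642, 0.767, 0.005, -0.001]
ft_force: [-3.8, 6.5, 0.7]
grip_width: 0.0001
grasp_force: 2.9
```

move_arm(
  deltas=[
    [0, -3, 0, 0, 0, 0, 0],
    [0, 0, 0, 0, 0, 0, 0],
    [0, 0, 0, 0, 0, 0, 0],
  ],
)

```text
clock: 8.17
eef_pos: [0.6338, 0.2871, 0.2419]
tool_rot: [0.641, 0.767, 0.006, -0.002]
ft_force: [-4.2, 10.4, 0.5]
grip_width: -0.0006
grasp_force: 4.2
```

move_arm(
  deltas=[
    [0, -3, 0, 0, 0, 0, 0],
    [0, 0, 0, 0, 0, 0, 0],
    [0, 0, 0, 0, 0, 0, 0],
  ],
)

```text
clock: 8.42
eef_pos: [0.6337, 0.2869, 0.2419]
tool_rot: [0.641, 0.768, 0.007, -0.004]
ft_force: [-4.9, 15.7, 0.4]
grip_width: -0.0
grasp_force: 6.9
```

move_arm(
  deltas=[
    [0, -3, 0, 0, 0, 0, 0],
    [0, 0, 0, 0, 0, 0, 0],
    [0, 0, 0, 0, 0, 0, 0],
  ],
)

```text
clock: 8.67
eef_pos: [0.6337, 0.2867, 0.242]
tool_rot: [0.64, 0.768, 0.009, -0.005]
ft_force: [-5.7, 21.6, -2.1]
grip_width: -0.0001
grasp_force: 9.6
```

move_arm(
  deltas=[
    [0, 20, 0, 0, 0, 0, 0],
    [0, 0, 0, -26, 0, 0, 0],
    [0, 0, 0, -26, 0, 0, 0],
    [0, 0, 0, -26, 0, 0, 0],
    [0, -29.6, -13.5, 0, 0, 0, 0],
    [0, -29.6, -13.5, 0, 0, 0, 0],
    [0, -29.6, -13.5, 0, 0, 0, 0],
    [0, -29.6, -13.5, 0, 0, 0, 0],
    [0, -29.6, -13.5, 0, 0, 0, 0],
    [0, -29.6, -13.5, 0, 0, 0, 0],
  ],
)

```text
clock: 9.5
eef_pos: [0.5833, 0.1056, 0.3194]
tool_rot: [0.643, 0.766, 0.003, 0.002]
ft_force: [-0.1, 0.3, -0.5]
grip_width: 0.0002
grasp_force: 0.0
```

move_arm(
  deltas=[
    [0, -29.6, -13.5, 0, 0, 0, 0],
    [0, -29.6, -13.5, 0, 0, 0, 0],
    [0, -29.6, -13.5, 0, 0, 0, 0],
    [0, -29.6, -13.5, 0, 0, 0, 0],
    [0, -29.6, -13.5, 0, 0, 0, 0],
    [0, -29.6, -13.5, 0, 0, 0, 0],
    [0, -29.6, -13.5, 0, 0, 0, 0],
    [0, -29.6, -13.5, 0, 0, 0, 0],
    [0, 0, 0, 0, 0, 0, 0],
    [0, 0, 0, 0, 0, 0, 0],
  ],
)

```text
clock: 10.33
eef_pos: [0.5181, -0.1472, 0.3184]
tool_rot: [0.644, 0.765, 0.002, 0.003]
ft_force: [0.2, 1.2, 1.0]
grip_width: 0.0
grasp_force: 0.0
```

```bash
python3 - <<'E'
from h import *
to([.5155,-.1346,.106],100)
im=bot.camera("top")
g=lambda im:(np.clip((im/255.)**.6,0,1)*255).astype(np.uint8)
cv2.imwrite("pics/d3.png",cv2.resize(g(im)[140:280,105:395],(797,385),interpolation=cv2.INTER_CUBIC))
E
```

```text
at [ 0.5181 -0.1472  0.3184] toolx 99.8 f [0.2 1.2 1. ] j [-0.28  0.3   0.28  1.55  0.    1.12]
turn [ 0.39  0.06 -0.2 ] shift now [ 13.1  -1.9 212.4] shift after turn [ 12.8  -0.4 212.4]
```

View pics/d3.png

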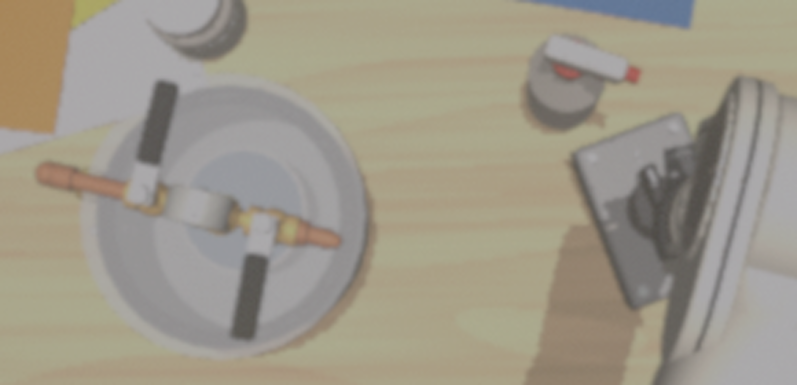

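The vacuum lever at (158,120) is now parallel to the vent lever at (248,295), straight across the pipe, so the valve is fully shut. Next is the switch.

move_arm(
  deltas=[
    [0, 12.8, -1, 0, 0.39, 0.06, -0.2],
    [0, 0, 0, 36, 0, 0, 0],
    [0, 0, 0, 36, 0, 0, 0],
    [0, 0, 0, 36, 0, 0, 0],
    [0, 0, 0, 36, 0, 0, 0],
    [0, 0, 0, 30, 0, 0, 0],
    [0, 0, 0, 0, 0, 0, 0],
    [0, 0, 0, 0, 0, 0, 0],
  ],
)

```text
clock: 11.05
eef_pos: [0.5128, -0.13, 0.1409]
tool_rot: [0.64, 0.768, -0.002, -0.004]
ft_force: [0.4, 0.6, 1.3]
grip_width: 0.0002
grasp_force: 0.0
```

move_arm(
  deltas=[
    [0, 0, 0, 13, 0, 0, 0],
    [0, 0, 0, 13, 0, 0, 0],
    [0, 0, 0, 13, 0, 0, 0],
    [0, 0, 0, 0, 0, 0, 0],
  ],
)

```text
clock: 11.38
eef_pos: [0.5142, -0.1313, 0.1035]
tool_rot: [0.641, 0.768, -0.001, -0.002]
ft_force: [-0.5, 0.3, 0.8]
grip_width: 0.0004
grasp_force: 0.0
```

```bash
python3 - <<'E'
from h import *
to([.5155,-.1346,.106],100)
o=bot.get_obs()["eef_pos"][:2]
u=lambda d:np.array([np.cos(np.radians(d)),np.sin(np.radians(d))])
p=np.array([.553,-.1545])
for th in [17,27,37,47,57,67,77]:
    q=p-.030*u(th)+.020*u(th+90); d=(q-o)*1000; print(th,q.round(4),"tool",(d@u(100)).round(1),(d@u(10)).round(1)); o=q
E
```

```text
at [ 0.5142 -0.1313  0.1035] toolx 100.3 f [-0.5  0.3  0.8] j [-0.25  0.4  -0.14  1.03  0.    1.14]
turn [-0.19 -0.11  0.32] shift now [-3.5  0.7 -2.5] shift after turn [-3.5  0.7 -2.5]
17 [ 0.5185 -0.1441] tool -13.4 2.0
27 [ 0.5172 -0.1503] tool -5.8 -2.3
37 [ 0.517  -0.1566] tool -6.2 -1.3
47 [ 0.5179 -0.1628] tool -6.3 -0.2
57 [ 0.5199 -0.1688] tool -6.2 0.9
67 [ 0.5229 -0.1743] tool -6.0 2.0
77 [ 0.5268 -0.1792] tool -5.5 3.0
```

move_arm(
  deltas=[
    [0, -7, 1, 0, 0, 0, 0],
    [0, -6, 1, 0, 0, 0, 0],
    [0, -6, 0, 0, 0, 0, 0],
    [0, -6, 0, 0, 0, 0, 0],
    [0, 0, 0, 0, 0, 0, 0],
  ],
)

```text
clock: 11.8
eef_pos: [0.5213, -0.1545, 0.1047]
tool_rot: [0.641, 0.768, 0.003, -0.003]
ft_force: [-0.2, 9.0, 5.3]
grip_width: 0.0
grasp_force: 4.2
```

move_arm(
  deltas=[
    [0, -6, 0, 0, 0, 0, 0],
    [0, -6, 1, 0, 0, 0, 0],
    [0, 0, 0, 0, 0, 0, 0],
  ],
)

```text
clock: 12.05
eef_pos: [0.5232, -0.1658, 0.1038]
tool_rot: [0.64, 0.768, 0.002, -0.004]
ft_force: [-3.0, 7.8, 4.2]
grip_width: -0.0002
grasp_force: 3.3
```

move_arm(
  deltas=[
    [0, -6, 2, 0, 0, 0, 0],
    [0, -5, 2, 0, 0, 0, 0],
    [0, 0, 0, 0, 0, 0, 0],
  ],
)

```text
clock: 12.3
eef_pos: [0.5301, -0.1795, 0.1035]
tool_rot: [0.642, 0.767, -0.001, -0.001]
ft_force: [0.2, -0.1, 0.1]
grip_width: -0.0001
grasp_force: 0.0
```

move_arm(
  deltas=[
    [0, 0, 0, -36, 0, 0, 0],
    [0, 0, 0, -36, 0, 0, 0],
    [0, 0, 0, -36, 0, 0, 0],
    [0, 0, 0, -36, 0, 0, 0],
    [0, 0, 0, -36, 0, 0, 0],
    [0, 0, 0, -36, 0, 0, 0],
    [0, 34.5, 2.5, 0, 0, 0, 0],
    [0, 34.5, 2.5, 0, 0, 0, 0],
    [0, 34.5, 2.5, 0, 0, 0, 0],
    [0, 34.5, 2.5, 0, 0, 0, 0],
  ],
)

```text
clock: 13.13
eef_pos: [0.5152, -0.0403, 0.3197]
tool_rot: [0.642, 0.767, -0.0, -0.001]
ft_force: [0.5, -0.3, -0.7]
grip_width: -0.0004
grasp_force: 0.0
```

move_arm(
  deltas=[
    [0, 34.5, 2.5, 0, 0, 0, 0],
    [0, 34.5, 2.5, 0, 0, 0, 0],
    [0, 34.5, 2.5, 0, 0, 0, 0],
    [0, 34.5, 2.5, 0, 0, 0, 0],
    [0, 34.5, 2.5, 0, 0, 0, 0],
    [0, 34.5, 2.5, 0, 0, 0, 0],
    [0, 34.5, 2.5, 0, 0, 0, 0],
    [0, 34.5, 2.5, 0, 0, 0, 0],
    [0, 0, 0, 0, 0, 0, 0],
    [0, 0, 0, 0, 0, 0, 0],
  ],
)

```text
clock: 13.97
eef_pos: [0.4857, 0.2358, 0.3194]
tool_rot: [0.64, 0.768, -0.001, -0.002]
ft_force: [-0.7, 0.5, 0.0]
grip_width: -0.0002
grasp_force: 0.0
```

```bash
python3 - <<'E'
from h import *
to([.4875,.2325,.237],100)
g=lambda im:(np.clip((im/255.)**.6,0,1)*255).astype(np.uint8)
im=bot.camera("top"); s=bot.camera("side")
a=cv2.resize(g(im)[140:295,230:400],None,fx=2.5,fy=2.5); b=cv2.resize(g(s)[40:200,180:340],(387,387))
cv2.imwrite("pics/d4.png",np.hstack([a[:387],b])[:,:800])
E
```

```text
at [0.4857 0.2358 0.3194] toolx 100.4 f [-0.7  0.5  0. ] j [0.45 0.31 0.3  1.57 0.   1.84]
turn [-0.2  -0.11  0.42] shift now [-3.7  1.5 82.3] shift after turn [-3.6  1.2 82.4]
```

View pics/d4.png

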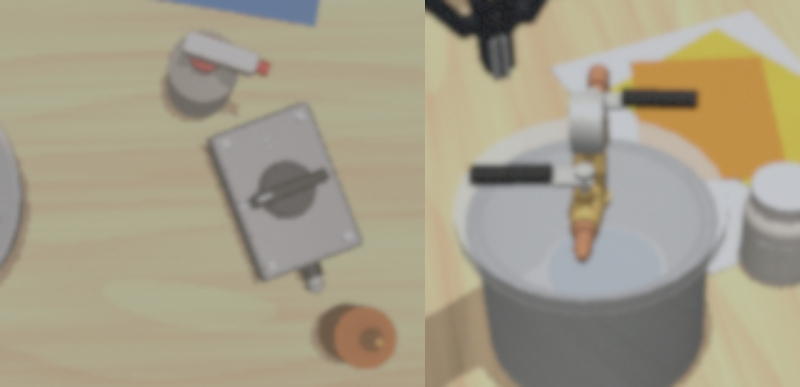

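The handle at (288,188) now lies across the box, so the pump is off. The bottles haven't moved, and the side view shows the vacuum lever across the pipe and the fingers clear of the gauge. Next I'll descend for the vent lever.

move_arm(
  deltas=[
    [0, 0, 0, 27, -0.2, -0.11, 0.42],
    [0, 0, 0, 27, 0, 0, 0],
    [0, 0, 0, 27, 0, 0, 0],
    [0, 0, 0, 0, 0, 0, 0],
    [0, 0, 0, 0, 0, 0, 0],
  ],
)

```text
clock: 14.48
eef_pos: [0.485, 0.2326, 0.2375]
tool_rot: [0.645, 0.764, -0.002, -0.001]
ft_force: [0.5, -0.3, 1.1]
grip_width: -0.0002
grasp_force: 0.0
```

```bash
python3 - <<'E'
from h import *
to([.4875,.2325,.237],100)
u=lambda d:np.array([np.cos(np.radians(d)),np.sin(np.radians(d))])
p=np.array([.5400,.1845]); o=bot.get_obs()["eef_pos"][:2]
for th in list(range(167,258,10))+[262]:
    q=p+.060*u(th)+.023*u(th-90); d=(q-o)*1000; print(th,q.round(4),"tool",(d@u(100)).round(1),(d@u(10)).round(1)); o=q
E
```

```text
at [0.485  0.2326 0.2375] toolx 99.7 f [ 0.5 -0.3  1.1] j [0.45 0.32 0.11 1.36 0.   1.85]
turn [-0.23  0.05 -0.32] shift now [-0.5  2.4  0.5] shift after turn [-0.5  2.4  0.5]
167 [0.4867 0.2204] tool -12.3 -0.4
177 [0.4813 0.2106] tool -8.7 -7.0
187 [0.4776 0.2   ] tool -9.8 -5.4
197 [0.4759 0.189 ] tool -10.6 -3.6
207 [0.4761 0.1778] tool -11.1 -1.7
217 [0.4782 0.1668] tool -11.2 0.2
227 [0.4823 0.1563] tool -11.0 2.1
237 [0.488  0.1467] tool -10.5 4.0
247 [0.4954 0.1383] tool -9.6 5.8
257 [0.5041 0.1312] tool -8.4 7.4
262 [0.5089 0.1283] tool -3.7 4.2
```

move_arm(
  deltas=[
    [0, -6, 0, 0, 0, 0, 0],
    [0, -6, 0, 0, 0, 0, 0],
    [0, -4.4, -3.5, 0, 0, 0, 0],
    [0, -4.4, -3.5, 0, 0, 0, 0],
    [0, -4.9, -2.7, 0, 0, 0, 0],
    [0, -4.9, -2.7, 0, 0, 0, 0],
    [0, -5.3, -1.8, 0, 0, 0, 0],
    [0, -5.3, -1.8, 0, 0, 0, 0],
    [0, -5.5, -0.8, 0, 0, 0, 0],
    [0, -5.5, -0.9, 0, 0, 0, 0],
  ],
)

```text
clock: 15.32
eef_pos: [0.4789, 0.1829, 0.24]
tool_rot: [0.643, 0.766, 0.005, -0.001]
ft_force: [2.9, 9.5, -0.0]
grip_width: 0.0005
grasp_force: 4.0
```

move_arm(
  deltas=[
    [0, -5.6, 0.1, 0, 0, 0, 0],
    [0, -5.6, 0.1, 0, 0, 0, 0],
    [0, -5.5, 1, 0, 0, 0, 0],
    [0, -5.5, 1.1, 0, 0, 0, 0],
    [0, -5.2, 2, 0, 0, 0, 0],
    [0, -5.2, 2, 0, 0, 0, 0],
    [0, -4.8, 2.9, 0, 0, 0, 0],
    [0, -4.8, 2.9, 0, 0, 0, 0],
    [0, 0, 0, 0, 0, 0, 0],
  ],
)

```text
clock: 16.07
eef_pos: [0.4955, 0.1427, 0.2395]
tool_rot: [0.643, 0.766, 0.002, -0.002]
ft_force: [-2.9, 6.8, 3.1]
grip_width: 0.0001
grasp_force: 2.8
```

```bash
python3 - <<'E'
from h import *
to([.5041,.1312,.237],100)
g=lambda im:(np.clip((im/255.)**.6,0,1)*255).astype(np.uint8)
s=bot.camera("side")
cv2.imwrite("pics/d5.png",cv2.resize(g(s)[40:200,160:340],None,fx=3,fy=3))
E
```

```text
at [0.4955 0.1427 0.2395] toolx 99.9 f [-2.9  6.8  3.1] j [0.28 0.27 0.05 1.34 0.01 1.67]
turn [ 0.   -0.37 -0.08] shift now [-12.8   6.5   2.4] shift after turn [-12.8   6.5   2.5]
```

View pics/d5.png

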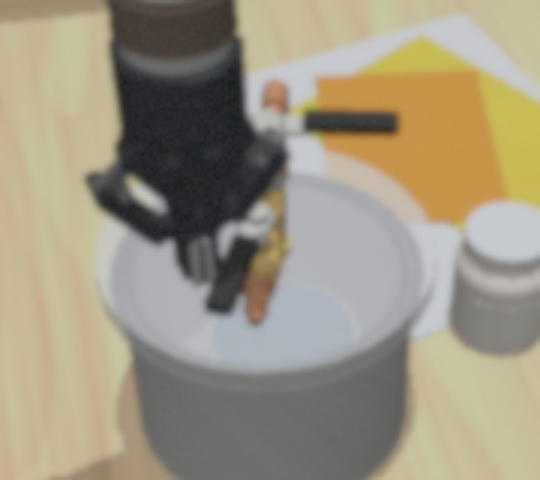

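The vent lever at (232,275) is roughly two-thirds of the way open, with the finger on its near side. I'll push on to the stop.

move_arm(
  deltas=[
    [0, -4, 3.5, 0, 0, 0, 0],
    [0, -3.5, 4, 0, 0, 0, 0],
    [0, -3, 4, 0, 0, 0, 0],
    [0, -2, 4, 0, 0, 0, 0],
    [0, 0, 0, 0, 0, 0, 0],
    [0, 0, 0, 0, 0, 0, 0],
  ],
)

```text
clock: 16.62
eef_pos: [0.5056, 0.1359, 0.2392]
tool_rot: [0.642, 0.767, -0.0, -0.01]
ft_force: [-21.8, 14.5, 11.4]
grip_width: -0.0002
grasp_force: 12.7
```

move_arm(
  deltas=[
    [0, -1.5, 4, 0, 0, 0, 0],
    [0, 0, 0, 0, 0, 0, 0],
    [0, 0, 0, 0, 0, 0, 0],
  ],
)

```text
clock: 16.87
eef_pos: [0.506, 0.1358, 0.2392]
tool_rot: [0.641, 0.767, -0.002, -0.013]
ft_force: [-31.1, 17.2, 16.9]
grip_width: -0.0002
grasp_force: 17.9
```

move_arm(
  deltas=[
    [0, -1.5, 4, 0, 0, 0, 0],
    [0, 0, 0, 0, 0, 0, 0],
    [0, 0, 0, 0, 0, 0, 0],
  ],
)

```text
clock: 17.12
eef_pos: [0.5063, 0.1358, 0.2391]
tool_rot: [0.641, 0.767, -0.004, -0.016]
ft_force: [-41.8, 18.4, 22.6]
grip_width: 0.0
grasp_force: 23.3
```

move_arm(
  deltas=[
    [0, 4, -12, 0, 0, 0, 0],
    [0, 0, -15, 0, 0, 0, 0],
    [0, 0, -10, -10, 0, 0, 0],
    [0, 0, 0, -35, 0, 0, 0],
    [0, 0, 0, -35, 0, 0, 0],
    [0, -20, -30, 0, 0, 0, 0],
    [0, -20, -30, 0, 0, 0, 0],
    [0, -20, -30, 0, 0, 0, 0],
    [0, 0, 0, 0, 0, 0, 0],
    [0, 0, 0, 0, 0, 0, 0],
  ],
)

```text
clock: 17.95
eef_pos: [0.4056, 0.0511, 0.32]
tool_rot: [0.645, 0.764, 0.001, 0.001]
ft_force: [-0.3, 0.1, -1.3]
grip_width: 0.0002
grasp_force: 0.0
```

```bash
python3 - <<'E'
from h import *
to([.5041,.1312,.237],100)
g=lambda im:(np.clip((im/255.)**.6,0,1)*255).astype(np.uint8)
im=bot.camera("top")
cv2.imwrite("pics/d6.png",cv2.resize(g(im)[120:290,105:395],(797,467),interpolation=cv2.INTER_CUBIC))
E
```

```text
at [0.4056 0.0511 0.32  ] toolx 99.7 f [-0.3  0.1 -1.3] j [ 0.13  0.03 -0.03  1.5   0.    1.53]
turn [ 0.14 -0.   -0.34] shift now [ 62.4 110.4  83.2] shift after turn [ 61.8 111.   83. ]
```

View pics/d6.png

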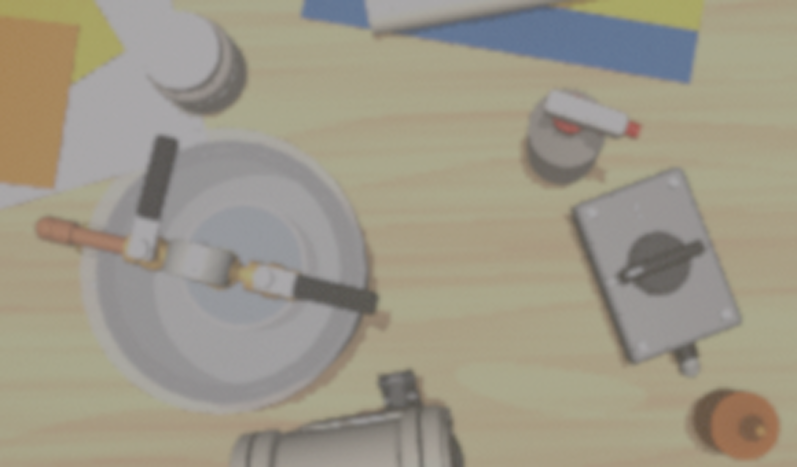

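The picture shows all three in their final state. The vent lever (262,278)–(375,303) lies along the branch, the vacuum lever is across the pipe, and the handle is across its box. The bottles and jar are in place, and the arm is clear.

```bash
python3 -c "
from workcell import bot
print(bot.job_done())"
```

```text
the job is handed in; nothing more can be done
None
```

The job is handed in: I shut the vacuum valve to its stop, switched the pump off, then opened the vent valve to its stop; the bottles, jar and gauge look undisturbed in the last picture.

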